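# Draw out the filter tray with the pull hook

## Robot

A 6-joint arm with a two-finger parallel gripper is mounted at the origin on the work surface. World frame = base frame: x ahead of the robot, y to its left, z up, the work surface at z = 0. Lengths are in mm, angles in rad, forces in N, time in s.
With the tool pointing down it reaches from about 350 to 875 mm from the base axis. Payload 4.2 kg.
Tool frame: the origin (TCP) lies midway between the tips of the shut fingers; the grasp point (between the pads) lies 19 mm behind it; x points along the fingers, z is the direction in which the jaws open and shut, and the axes are right-handed (so a half turn about x gives the same grasp; the last joint's range is limited). The gripper opens to 87 mm and grips with 3 to 60 N. Pads are 19 mm wide; open, the fingers measure 117 mm over their backs; the gripper's body (75 mm by 190 mm) begins 51 mm behind the grasp point.
Start: joints at [1.586, 0.385, 0.008, 0, -1.194, -0.259], TCP at [150.838, 606.504, 222.55] pointing down, gripper open.
Joint ranges: [-3.14, 3.14], [-1.21, 2.06], [-1.07, 1.41], [-3.16, 2.05], [-2.99, -0.16], [-3.1, 3.1]. Speed limits (rad/s): [2.79, 2.79, 3.14, 3.14, 3.14, 3.14].

## Interface

Orientations are given as a rotation vector (axis times angle).
In Python, from plant import r, cams gives the robot as it stands. The module is installed in compiled form; this text tells all that it offers.
- The arm moves only by the tool step_arm, never from a script. Its argument "motion" is a list of rows, each an object of numbers: "rx", "ry", "rz": the turn, a rotation vector about the tool's x, y, z in rad; "tx", "ty", "tz": the shift along the tool's x, y, z in cm; "claw": the opening, from -1 (shut) to 1 (fully open). In form: [{"rx": .., "ry": .., "rz": .., "tx": .., "ty": .., "tz": .., "claw": ..}, ...]. A call has 1 to 5 rows; each row shifts and turns the commanded pose from where the row before left it, along the tool's axes as they then stand; what a row does not reach is not made up. A row lasts 1/10 s, in which the tool goes at most 50 mm and 8.59 degrees, less where a joint would pass 70% of its speed; a pose out of reach is approached as far as the arm can. A call with a gripper value outside its range is refused whole. The fingers move at their own pace and stop on an object; the grip force is fixed at half the most. Time passes only in rows, so rows that do not move let the fingers close. It gives the time, the measured TCP pose, the force and the opening at its end, in the units of the state.
- r.get_state(): the state, without advancing time (a new reading comes with each control period).
- cams.capture(name): name is "scene" or "side" or "wrist"; returns (picture, depth): 384x512x3 uint8, red, green, blue; 384x512 float32, mm along the optical axis (not along the pixel's ray), 0 where there is no reading.
- cams.camera_info(name): a dict with "fx", "fy", "cx", "cy" (pixels), "extrinsics" (4x4, takes a point from camera to world coordinates). Camera axes: x right, y down, z forward; pixel columns grow to the right and rows downward; lengths in mm; the calibration is good to about 2 mm. A picture is of the moment at which its call begins: read the wrist's pose just before it. camera_info takes no time and is no camera call; for the wrist camera it gives the pose at the moment of the call.
- r.finish_job(): hands the job in, once; it reports no verdict.
Trained networks look in the newest picture that a camera, given by its name, has taken for a name from the list of things; names that differ only in an ending like _2 or _b are one class to them, and where a whole thing is asked for, a point or a joint stands for the part that bears it (a point fixed in the world has none). Each returns a list of dicts, best first, with "conf" (0 to 1); they miss things now and then, are a little off and sometimes report something else, mostly with a low value. They report only what shows in the picture. A call takes as long as a camera call. They do not tell look-alikes from the thing itself.
- cams.outline_of(camera, query): "pixels" (384x512 bool, what is visible of it) and "position" ([column, row] in pixels, amid what is visible of it).
- cams.spot_point(camera, query): "position" ([column, row] in pixels: a listed point, or the origin of a listed thing).
The state is a dict: "clock": time; "qpos": joint angles; "joint_velocities": joint speeds; "effort": joint torques, N m; "ee_pos": TCP position; "eef_rot": TCP orientation; "wrist_force": force on the tool from outside, world axes, zero at the start; "wrist_torque": the same for the moment, N m; "finger_gap": opening from 0.0 (shut) to 1.0 (fully open).
Only numpy, scipy, OpenCV 4.12 (cv2) and the standard library are available. Lean on these libraries where they do the work, as an engineer would, in place of code of your own. Each camera call takes 0.05 s, during which the arm holds its last target. There are 200 camera calls.

## Task

The filter in the bench fume unit is due for changing: take the pull hook from its rest, drop its tip into the finger hole in the tray's red tab, and draw the tray out until it comes up on its stop; nobody can see where the stop is, so feel for it, and hold a steady pull of about 15 N against it for a moment to be sure, never loading the thin tab with more than 25 N in any direction. Then lift the hook out, leaving the tray against its stop, and lay the hook back in its rest as it was, tip hanging down. Work the tray with the hook alone, not the gripper, and leave the other things on the bench where they are.

Things in the scene. Friction and masses are not known exactly. Their poses are not given: they have to be found in the camera images.
- unit: Bench fume filter unit, fixed: blue steel box 300 wide, 270 deep, 240 high. Origin at bench height under the middle of its front face; x points into the unit, y along the front, z up. The tray slides in a slot in the front, 92 to 162 above the bench; the tray's aluminium front plate is 262 wide and stands in front of the slot, 96 to 158 above the bench.
- tray (a joint): Travel of the filter tray, m; grows as it comes out along the unit's -x. It begins 70 to 95 mm short of its rigid stop. The slides are adjustable: tray and stop together sit up to 12 mm further in or out of the unit from one time to the next. Where the stop lies is to be felt. About 0.6 kg; drags with about 5 N of friction, a little more if pulled fast; stays where it is left.
- hole (a point): Centre of the finger hole, in the top plane of the tray's red tab, 110 above the bench; axes as the unit's; moves with the tray. The tab is a level sheet 4 thick, 70 wide, standing out 43 from the tray's front plate. The hole goes straight down through it: round, 22 diameter, centred 23 in front of the plate. Nothing lies under the tab.
- hook: Pull hook, loose, 0.16 kg: orange handle 118 long, 22 wide, 24 high; a steel shank, 9 thick, runs on along its centre line and is bent down at its end, 150 from the origin. Origin at the handle's centre, x along the handle towards the tip, z up. The tip reaches 38 below the shank's centre line. It begins in its rest, tip hanging down, handle centre 80 above the bench.
- grip (a point): The place to grip the hook: on the handle's centre line, 20 mm from its middle towards the tip. Seen from above the handle is 22 wide there and free on both sides.
- tip (a point): Lowest point of the hook's bent tip: from point grip 127.5 mm along the hook's x and 38 mm down. The tip is a round rod 9 thick.
- cradle (a point): Where point grip lies when the hook is in its rest (80 above the bench); x as the hook's x there. The rest is fixed: dark steel base 175 by 80 with two flared forks open upwards. One carries the handle 65 behind this point, in a gap 30 wide for the 22 handle; the other carries the shank 72 ahead of it, in a gap 14 wide for the 9 shank. Fork tips are at most 96 above the bench.
- oil_filter: Orange spin-on oil filter, 76 diameter, 92 high; not part of the job, leave alone. Origin under its middle.
- oil_bottle: Black oil bottle, 84 diameter, 210 high; not part of the job, leave alone. Origin under its middle.
- spray_can: Green spray can, 65 diameter, 190 high; not part of the job, leave alone. Origin under its middle.
- wrench: Steel wrench, 190 long, lying; not part of the job, leave alone. Origin under its middle.
- screwdriver: Screwdriver, 210 long, lying; not part of the job, leave alone. Origin under its middle.
- bearing: Steel bearing ring, 62 diameter, 18 high; not part of the job, leave alone. Origin under its middle.
- new_filter: New filter panel, 200 by 200, 30 high; not part of the job, leave alone. Origin under its middle.
- bolt_jar: Glass jar with steel lid, 68 diameter, 85 high; not part of the job, leave alone. Origin under its middle.
There are look-alikes about, which are no part of the job. Leave any turquoise look-alike of the hook alone.

How it is judged (in metres and radians):
On the way, in this order (a step that is already met when the one before it is completed fails the run):
1. the hook is lifted clear of its rest (30 mm up) (z of grip in the frame of cradle above 0.03 m), for 0.1 s.
2. the hook's tip is down in the finger hole, at least 8 mm below the top of the tab (z of tip in the frame of hole below -0.008 m and horizontal distance between tip and hole below 0.016 m), for 0.1 s.
3. with the tip in the hole, the tray is within 4 mm of its stop and the hook bears on it with more than 9 N, steadily for 0.3 s (all of step 2 and value of joint tray above 0.091 m and contact force between hook and tray above 9 N and velocity of joint tray below 0.01 m/s), for 0.3 s.
At the end, for the whole second after the job is handed in: The tray is within 4 mm of its stop (joint above 0.091); the hook lies at rest in its rest, its grip point within 12 mm of the cradle point, upright within 0.12 rad (tip down) and pointing as before within 0.12 rad; the hook no longer touches the tray (value of joint tray above 0.091 m and distance between grip and cradle below 0.012 m and angle between hook's own z axis and vertical below 0.12 rad and angle between the x axis of hook and the x axis of cradle, either way round below 0.12 rad and linear speed of hook below 0.01 m/s and contact force between hook and tray below 0.1 N).
It fails at once if the hook loads the tray or its tab with more than 25 N in any direction (contact force between hook and tray above 25 N).
It fails at once if the robot itself touches the tray with more than 1 N (contact force between any of the arm, the fingers and tray above 1 N).
It fails at once if another thing on the bench is moved more than 20 mm (distance of any of oil_filter, oil_bottle, spray_can, wrench, screwdriver, bearing, new_filter, bolt_jar from where it was at the start of the episode above 0.02 m).
It also fails if it takes over 64 s, if anything falls off the work surface, if the arm or the gripper's body presses on something with over 40 N, if the wrist force passes 120 N, or if a joint passes its speed limit or range.

## Working session

There is one attempt and no reset: what is moved stays moved. The work goes in short steps, Python scripts to look and compute and a tool call to move; the robot and the scene stay as the last step left them, time stands still between calls to the robot, and variables do not carry over. Pictures are saved under pics/ and viewed, about 8 in all and at most 12, crops included, and the job is handed in when it is done.

Besides the shell and the picture viewer there is one more tool, called after ">>>" as name(argument=value, ...), one argument or row to a line, values as JSON. step_arm: Moves the arm, as the interface text tells. Its arguments: {"type":"object","properties":{"motion":{"type":"array"}},"required":["motion"]}

```bash
mkdir -p pics; cat > h.py <<'E'
from plant import r, cams
import numpy as np, cv2
from scipy.spatial.transform import Rotation as R
def pt(cam,px,d=None,z=None,info=None):
    i=info or cams.camera_info(cam); E=np.array(i["extrinsics"])
    v=np.array([(px[0]-i["cx"])/i["fx"],(px[1]-i["cy"])/i["fy"],1])
    if d is None:
        w=E[:3,:3]@v; d=(z-E[2,3])/w[2]
    return E[:3,:3]@(v*d)+E[:3,3]
def save(n,img): cv2.imwrite("pics/"+n,img[:,:,::-1])
E
python3 - <<'E'
from h import *
s=r.get_state();print(s)
for c in("scene","side"):
    p,d=cams.capture(c); save(c+"0.png",p); np.save(c+"0.npy",d)
    print(c,np.round(cams.camera_info(c)["extrinsics"],3).tolist(), cams.camera_info(c)["fx"])
    for q in("hook","grip","tip","hole","cradle","unit"):
        for o in cams.spot_point(c,q)[:3]:
            px=o["position"];u,v=int(round(px[0])),int(round(px[1]))
            dd=d[min(v,383),min(u,511)]
            print(c,q,round(o["conf"],2),np.round(px,1),np.round(pt(c,px,d=dd),0))
E
```

```text
{'clock': 0.0, 'qpos': array([ 1.58557841e+00,  3.85561596e-01,  6.62491959e-03, -4.97527827e-04,
       -1.19402847e+00, -2.58617602e-01]), 'joint_velocities': array([-0.00018432, -0.00028462, -0.00019528, -0.00070338,  0.00018112,
       -0.00013521]), 'effort': array([-1.20755230e-03, -3.90663350e+01,  1.87398523e+01,  4.21996146e+00,
        1.09310111e-02, -1.91582585e-04]), 'ee_pos': array([150.71817407, 605.92421625, 221.45644576]), 'eef_rot': array([ 1.38485537,  1.08221192, -1.38780921]), 'wrist_force': array([-0.75119773, -0.89357364, -0.00417891]), 'wrist_torque': array([-0.02851253, -0.05235152, -0.03195431]), 'finger_gap': 1.001207322053072}
scene [[0.633, 0.436, -0.64, 1276.46], [0.775, -0.357, 0.522, -514.365], [-0.001, -0.826, -0.564, 767.351], [0.0, 0.0, 0.0, 1.0]] 381.28813500950537
scene hook 0.67 [270.3 180.8] [514. 201.  95.]
scene hook 0.61 [216.4 242.4] [576. -61.  21.]
scene grip 0.92 [212.5 243.1] [571. -72.  21.]
scene grip 0.82 [265.1 187. ] [529. 166.  94.]
scene tip 0.65 [170.9 262.8] [1276. -514.  767.]
scene tip 0.53 [248.  214.5] [561.  69.  50.]
scene hole 0.85 [143.  240.7] [ 408. -214.   -2.]
scene cradle 0.89 [270.7 186.9] [527. 192.  82.]
scene unit 0.74 [150.9 227.4] [ 389. -175.   17.]
side [[0.827, -0.391, 0.403, 78.724], [-0.562, -0.586, 0.584, -558.063], [0.008, -0.71, -0.704, 896.34], [0.0, 0.0, 0.0, 1.0]] 405.0259026322255
side hook 0.87 [287.5 245.7] [551. -58.  18.]
side hook 0.73 [221.2 178.8] [503. 205.  87.]
side hook 0.44 [259.5 160.3] [687. 268.  27.]
side grip 0.97 [230.5 181.8] [516. 174.  92.]
side grip 0.79 [293.4 247.2] [558. -74.  23.]
side grip 0.71 [339.8 286.3] [ 455. -313.  238.]
side tip 0.88 [265.5 210.8] [587.  93.  -1.]
side tip 0.68 [323.9 284.1] [ 502. -241.  110.]
side tip 0.34 [251.8 308.7] [ 370. -151.   -1.]
side hole 0.69 [343.  283.2] [ 604. -223.   -0.]
side cradle 0.9 [230.5 182. ] [516. 174.  92.]
```

```bash
python3 - <<'E'
import cv2,numpy as np
a=cv2.imread("pics/scene0.png");b=cv2.imread("pics/side0.png")
cv2.imwrite("pics/a.png",cv2.resize(a,(800,600),interpolation=cv2.INTER_CUBIC));cv2.imwrite("pics/b.png",cv2.resize(b,(800,600),interpolation=cv2.INTER_CUBIC))
E
```

```text
(no output)
```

View pics/a.png

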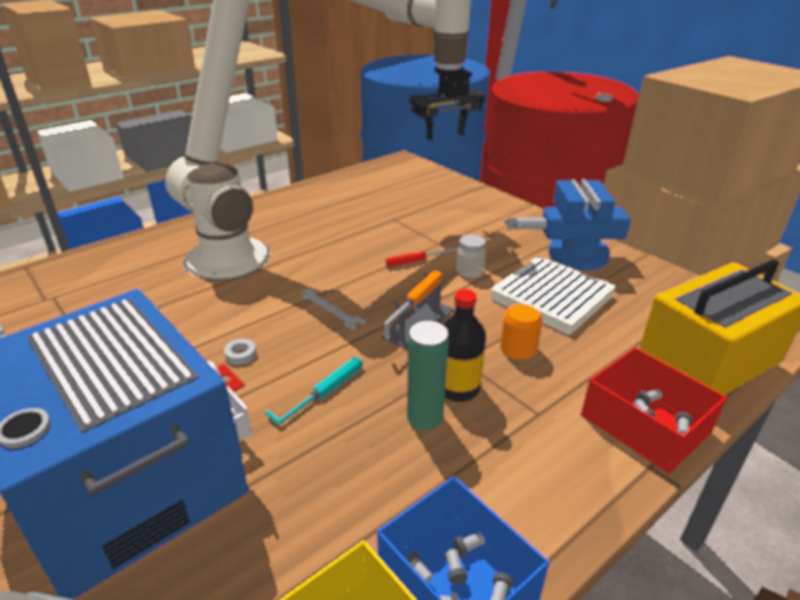

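View pics/b.png

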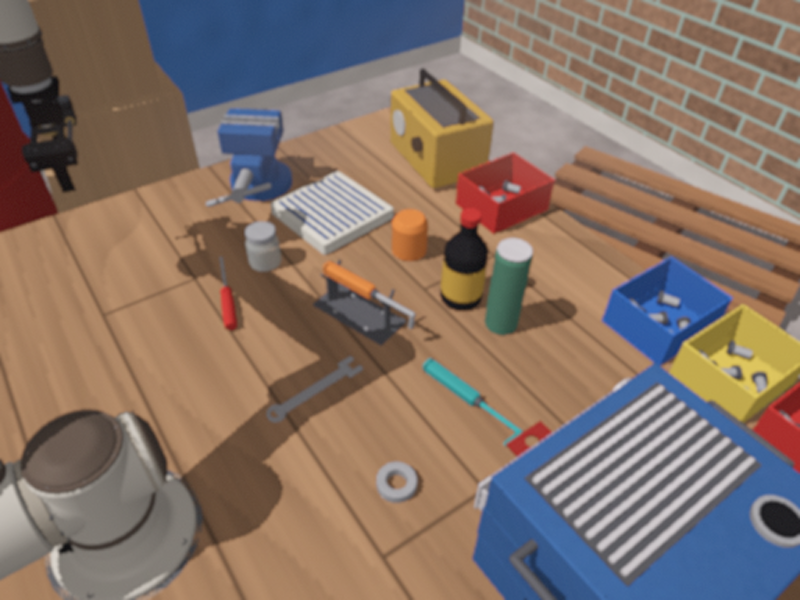

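Side view: the orange hook lies in its dark rest, handle about (230,180), tip about (265,210) in camera pixels. The red tab with its hole is near (340,281). The turquoise look-alike lies on the bench, and the bottle and spray can stand to the hook's right.

```bash
cat >> h.py <<'E'
def cloud(cam,d,info=None):
    i=info or cams.camera_info(cam);E=np.array(i["extrinsics"])
    v,u=np.mgrid[:d.shape[0],:d.shape[1]]
    P=np.stack([(u-i["cx"])/i["fx"]*d,(v-i["cy"])/i["fy"]*d,d],-1)@E[:3,:3].T+E[:3,3]
    P[d<=0]=np.nan
    return P
E
python3 - <<'E'
from h import *
for c in("side","scene"):
    d=np.load(c+"0.npy");img=cv2.imread("pics/"+c+"0.png");P=cloud(c,d)
    hsv=cv2.cvtColor(img,cv2.COLOR_BGR2HSV).astype(int);H,S,V=[hsv[...,k] for k in range(3)]
    x,y,z=P[...,0],P[...,1],P[...,2]
    top=(abs(z-240)<6)&(y<-200)
    Q=P[top][:,:2]; print(c,"unit top",len(Q),cv2.minAreaRect(Q.astype(np.float32)),np.median(P[top][:,2]))
    print(np.round(cv2.boxPoints(cv2.minAreaRect(Q.astype(np.float32))),0).tolist())
    o=(H>5)&(H<20)&(S>190)&(V>120)&(abs(x-520)<120)&(abs(y-190)<70)&(z>65)&(z<110)
    o=cv2.morphologyEx(o.astype(np.uint8),cv2.MORPH_OPEN,np.ones((2,2)))>0
    v,u=np.where(o);Q=P[o]
    print("handle",len(Q),cv2.minAreaRect(Q[:,:2].astype(np.float32)),np.round(np.percentile(Q[:,2],[5,50,95])))
    t=Q[Q[:,2]>87];m=t.mean(0);w=np.linalg.svd((t-m)[:,:2],full_matrices=False)[2][0];pr=(t-m)[:,:2]@w
    print(" top",len(t),m.round(1),w.round(3),np.percentile(pr,[1,99]).round(1))
    red=((H<6)|(H>174))&(S>150)&(V>90)&(abs(z-110)<10)&(y<-150)
    Q=P[red]; 
    if len(Q):print("tab",len(Q),cv2.minAreaRect(Q[:,:2].astype(np.float32)),np.median(Q[:,2]),np.round(cv2.boxPoints(cv2.minAreaRect(Q[:,:2].astype(np.float32)))).tolist())
    for q in("hole","tip"):
        pass
    b=cv2.resize(img[245:320,290:390] if c=="side" else img[205:290,110:200],None,fx=6,fy=6,interpolation=cv2.INTER_CUBIC)
    h=cv2.resize(img[150:230,195:290] if c=="side" else img[165:235,230:300],None,fx=6,fy=6,interpolation=cv2.INTER_CUBIC)
    cv2.imwrite("pics/tab_%s.png"%c,b);cv2.imwrite("pics/hook_%s.png"%c,h)
i=cams.camera_info("side");print("hole guess",pt("side",(343,283.2),z=110),pt("side",(340,281.5),z=110))
print("tip at z~42",pt("side",(265.5,210.8),z=42+0),"side/scene grip z80",pt("side",(230.5,182),z=84),pt("scene",(265.1,187),z=84))
E
```

```text
side unit top 19118 ((541.6309204101562, -444.2660217285156), (302.0246276855469, 269.82623291015625), 1.4365280866622925) 239.24277976677342
[[387.0, -313.0], [394.0, -583.0], [696.0, -575.0], [689.0, -306.0]]Traceback (most recent call last):
  File "<stdin>", line 12, in <module>
    return _quantile_unchecked(
        a, q, axis, out, overwrite_input, method, keepdims, weights)
    return _ureduce(a,
                    func=_quantile_ureduce_func,
    ...<5 lines>...
                    overwrite_input=overwrite_input,
                    method=method)
    r = func(a, **kwargs)
    result = _quantile(arr,
                       quantiles=q,
    ...<2 lines>...
                       out=out,
                       weights=wgt)
    slices_having_nans = np.isnan(arr[-1, ...])
                                  ~~~^^^^^^^^^
IndexError: index -1 is out of bounds for axis 0 with size 0
```

```bash
python3 - <<'E'
from h import *
for c in("side","scene"):
    d=np.load(c+"0.npy");img=cv2.imread("pics/"+c+"0.png");P=cloud(c,d)
    hsv=cv2.cvtColor(img,cv2.COLOR_BGR2HSV).astype(int);H,S,V=[hsv[...,k] for k in range(3)]
    x,y,z=P[...,0],P[...,1],P[...,2]
    if c=="side": print(hsv[182,230],hsv[177,222])
    o=(H>3)&(H<20)&(S>170)&(abs(x-520)<120)&(abs(y-190)<70)&(z>65)&(z<110)
    t=P[o&(z>86)]
    if len(t):
        m=t.mean(0);w=np.linalg.svd((t-m)[:,:2],full_matrices=False)[2][0];pr=(t-m)[:,:2]@w
        print(c," top",len(t),m.round(1),w.round(3),np.percentile(pr,[1,99]).round(1),cv2.minAreaRect(t[:,:2].astype(np.float32)))
    s=P[(S<110)&(abs(z-83)<6)&(abs(x-545)<50)&(abs(y-105)<50)]
    if len(s):
        m=s.mean(0);w=np.linalg.svd((s-m)[:,:2],full_matrices=False)[2][0];print(" shank",len(s),m.round(1),w.round(3))
    red=((H<6)|(H>174))&(S>150)&(V>90)&(abs(z-110)<10)&(y<-150)&(y>-320)
    Q=P[red]; 
    if len(Q):print("tab",len(Q),cv2.minAreaRect(Q[:,:2].astype(np.float32)),np.median(Q[:,2]),np.round(cv2.boxPoints(cv2.minAreaRect(Q[:,:2].astype(np.float32)))).tolist())
    b=cv2.resize(img[245:320,290:390] if c=="side" else img[205:290,110:200],None,fx=6,fy=6,interpolation=cv2.INTER_CUBIC)
    cv2.imwrite("pics/tab_%s.png"%c,b)
print("hole guess",pt("side",(343,283.2),z=110),pt("side",(340,281.5),z=110))
print("tip at z42",pt("side",(265.5,210.8),z=42),"grip",pt("side",(230.5,182),z=84),pt("scene",(265.1,187),z=84))
E
```

```text
[ 14 169 230] [ 14 169 229]
side  top 57 [510.3 201.8  90.7] [ 0.328 -0.945] [-56.8  50.2] ((508.7037048339844, 204.1949920654297), (16.219131469726562, 108.17793273925781), 19.50689697265625)
 shank 115 [543.3 111.7  83.1] [ 0.316 -0.949]
tab 198 ((536.5489501953125, -250.46018981933594), (21.55965232849121, 69.66615295410156), 89.9207534790039) 110.11465023741238 [[502.0, -261.0], [571.0, -261.0], [571.0, -240.0], [502.0, -240.0]]
scene  top 144 [516.  202.   91.3] [ 0.302 -0.953] [-58.3  51.6] ((513.26904296875, 205.2794952392578), (22.900043487548828, 114.86717224121094), 18.697824478149414)
 shank 90 [545.3 107.8  83.5] [ 0.326 -0.946]
tab 111 ((539.76708984375, -251.73936462402344), (19.157075881958008, 67.31394958496094), 89.86461639404297) 110.58090566973124 [[506.0, -261.0], [573.0, -261.0], [573.0, -242.0], [506.0, -242.0]]
hole guess [ 539.70883676 -263.72413462  110.        ] [ 537.17100043 -256.66866738  110.        ]
tip at z42 [562.29745041  62.06769842  42.        ] grip [520.20042973 180.90196878  84.        ] [517.83975488 175.42073445  84.        ]
```

View pics/tab_side.png

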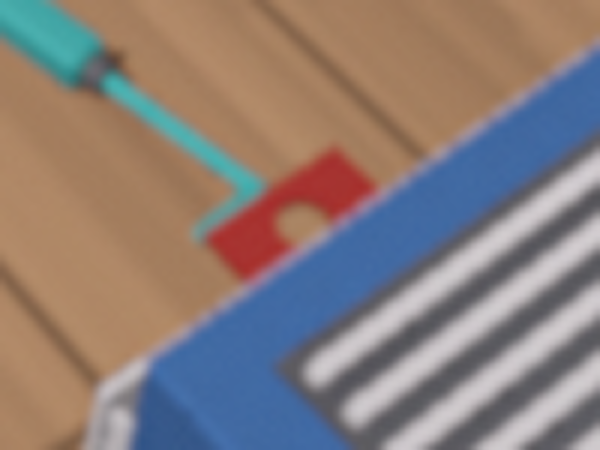

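The side crop shows the tab's front edge, with the hole about (340.5,282) in camera pixels and partly hidden by the unit's top. I expect the hole near (538,-260). Next I check the obstacles and the approach.

```bash
cat >> h.py <<'E'
def goal(p,yaw,flip=1):
    # tool x down, jaw axis z perpendicular to hook dir yaw
    x=np.array([0,0,-1.]);z=flip*np.array([-np.sin(yaw),np.cos(yaw),0]);y=np.cross(z,x)
    return np.array(p,float),np.stack([x,y,z],1)
def delta(p,Rm):
    s=r.get_state();R0=R.from_rotvec(s["eef_rot"]).as_matrix()
    return (R0.T@(p-s["ee_pos"])/10).round(2), R.from_matrix(R0.T@Rm).as_rotvec().round(3)
def st():
    s=r.get_state();print("t",round(s["clock"],2),"p",s["ee_pos"].round(1),"F",s["wrist_force"].round(2),"gap",round(s["finger_gap"],3),"q6",s["qpos"].round(2))
    return s
E
python3 - <<'E'
from h import *
s=st();R0=R.from_rotvec(s["eef_rot"]).as_matrix();print(R0.round(3))
i=cams.camera_info("wrist");E=np.array(i["extrinsics"]);print("cam in tool",(R0.T@(E[:3,3]-s["ee_pos"])).round(0),(R0.T@E[:3,:3]).round(2).tolist(),i["fx"])
d0=np.load("scene0.npy");d1=np.load("side0.npy")
A=cloud("scene",d0);B=cloud("side",d1)
for n,P in(("scene",A),("side",B)):
    for lo in(120,190):
        m=(P[...,2]>lo)&(P[...,2]<220)&(P[...,0]>420)&(P[...,0]<800)&(P[...,1]>-100)&(P[...,1]<350)
        k,l,stt,_=cv2.connectedComponentsWithStats(m.astype(np.uint8))
        for j in range(1,k):
            Q=P[l==j]
            if len(Q)>25: print(n,lo,len(Q),Q.min(0).round(),Q.max(0).round())
yaw=np.arctan2(-.948,.317)
for f in(1,-1):
    print(f,delta(*goal((519,184,200),yaw,f)), delta(*goal((538,-133,200),-1.546,f)))
E
```

```text
t 0.7 p [150.8 606.5 222.6] F [-0.2  -0.51 -0.4 ] gap 0.997 q6 [ 1.59  0.38  0.01 -0.   -1.19 -0.26]
[[-0.     0.97  -0.241]
 [ 0.    -0.241 -0.97 ]
 [-1.    -0.    -0.   ]]
cam in tool [-163.   72.   -0.] [[0.0, -0.26, 0.97], [-0.0, -0.97, -0.26], [1.0, -0.0, -0.0]] 297.6887104117103
scene 120 1581 [682. -23. 120.] [766. 141. 214.]
scene 190 167 [696.  91. 190.] [733. 129. 214.]
scene 190 193 [706. -19. 190.] [763.  39. 193.]
side 120 704 [671.  73. 120.] [751. 150. 213.]
side 120 709 [699. -20. 120.] [760.  45. 194.]
side 190 146 [695.  94. 190.] [732. 132. 213.]
side 190 119 [703. -16. 190.] [760.  41. 194.]
1 (array([ 2.25, 45.93, 32.11]), array([-2.137, -0.   ,  0.   ])) (array([ 2.25, 55.43, 62.42]), array([-1.839, -0.   ,  0.   ]))
-1 (array([ 2.25, 45.93, 32.11]), array([1.004, 0.   , 0.   ])) (array([ 2.25, 55.43, 62.42]), array([1.302, 0.   , 0.   ]))
```

>>> step_arm(
  motion=[
    {"rx":0.1434},
    {"rx":0.1434},
    {"rx":0.1434},
    {"rx":0.1434},
    {"rx":0.1434},
  ],
)

```text
validation failed for argument at $.mo...
```

>>> step_arm(
  motion=[
    {"rx":0.1434},
    {"rx":0.1434},
    {"ty":4.3,"tz":-1.8},
    {"ty":4.3,"tz":-1.8},
    {"ty":4.3,"tz":-1.8},
  ],
)

```text
validation failed for argument at $.mo...
```

>>> step_arm(
  motion=[
    {"ty":4.3,"tz":-1.8},
    {"ty":4.3,"tz":-1.8},
    {"ty":4.3,"tz":-1.8},
    {"ty":4.3,"tz":-1.8},
    {"ty":4.3,"tz":-1.8},
  ],
)

```text
validation failed for argument at $.mo...
```

>>> step_arm(
  motion=[
    {"ty":4.3,"tz":-1.8,"tx":0.8},
    {"ty":4.3,"tz":-1.8,"tx":0.8},
    {"ty":4.3,"tz":-1.8,"tx":0.8},
    {"ty":3.3,"tz":-0.9,"tx":0.8},
    {},
  ],
)

```text
validation failed for argument at $.mo...
```

```bash
cat > look.py <<'E'
from h import *
import sys
s=st();i=cams.camera_info("wrist");p,d=cams.capture("wrist");save(sys.argv[1],p)
np.save(sys.argv[1]+".npy",d);P=cloud("wrist",d,i)
import pickle;pickle.dump(i,open(sys.argv[1]+".pkl","wb"))
for q,z in(("grip",92),("tip",42),("hook",92),("hole",110)):
    for o in cams.spot_point("wrist",q)[:2]:
        px=o["position"];print(q,round(o["conf"],2),np.round(px,1),pt("wrist",px,z=z,info=i).round(1))
hsv=cv2.cvtColor(p,cv2.COLOR_RGB2HSV).astype(int);H,S=hsv[...,0],hsv[...,1]
o=(H>3)&(H<20)&(S>160)&(abs(P[...,2]-92)<4)
t=P[o]
if len(t)>30: print("top",len(t),np.median(t[:,2]),cv2.minAreaRect(t[:,:2].astype(np.float32)))
E
python3 look.py w1.png
```

```text
t 0.7 p [150.8 606.5 222.6] F [-0.2  -0.51 -0.4 ] gap 0.997 q6 [ 1.59  0.38  0.01 -0.   -1.19 -0.26]
```

View pics/w1.png

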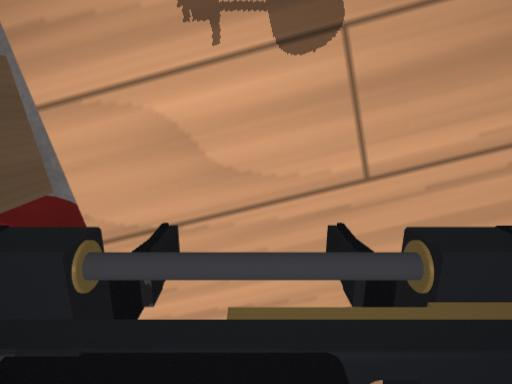

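The move format needs all the keys, so nothing moved. The picture shows only the bench below the start pose.

>>> step_arm(
  motion=[
    {"rx":0.1434,"ry":0,"rz":0,"tx":0,"ty":0,"tz":0,"claw":1},
    {"rx":0.1434,"ry":0,"rz":0,"tx":0,"ty":0,"tz":0,"claw":1},
    {"rx":0.1434,"ry":0,"rz":0,"tx":0,"ty":0,"tz":0,"claw":1},
    {"rx":0.1434,"ry":0,"rz":0,"tx":0,"ty":0,"tz":0,"claw":1},
    {"rx":0.1434,"ry":0,"rz":0,"tx":0,"ty":0,"tz":0,"claw":1},
  ],
)

```text
clock: 1.45
ee_pos: [150.8, 606.5, 222.5]
eef_rot: [1.877, 0.585, -1.877]
wrist_force: [0.2, -0.1, 0.1]
finger_gap: 1.002
```

>>> step_arm(
  motion=[
    {"rx":0.1434,"ry":0,"rz":0,"tx":0,"ty":0,"tz":0,"claw":1},
    {"rx":0.1434,"ry":0,"rz":0,"tx":0,"ty":0,"tz":0,"claw":1},
    {"rx":0,"ry":0,"rz":0,"tx":0,"ty":4.3,"tz":-1.8,"claw":1},
    {"rx":0,"ry":0,"rz":0,"tx":0,"ty":4.3,"tz":-1.8,"claw":1},
    {"rx":0,"ry":0,"rz":0,"tx":0,"ty":4.3,"tz":-1.8,"claw":1},
  ],
)

```text
clock: 1.95
ee_pos: [243.6, 500.2, 222.5]
eef_rot: [2.046, 0.335, -2.046]
wrist_force: [1.1, 0.1, -0.4]
finger_gap: 0.998
```

>>> step_arm(
  motion=[
    {"rx":0,"ry":0,"rz":0,"tx":0,"ty":4.3,"tz":-1.8,"claw":1},
    {"rx":0,"ry":0,"rz":0,"tx":0,"ty":4.3,"tz":-1.8,"claw":1},
    {"rx":0,"ry":0,"rz":0,"tx":0,"ty":4.3,"tz":-1.8,"claw":1},
    {"rx":0,"ry":0,"rz":0,"tx":0,"ty":4.3,"tz":-1.8,"claw":1},
    {"rx":0,"ry":0,"rz":0,"tx":0,"ty":4.3,"tz":-1.8,"claw":1},
  ],
)

```text
clock: 2.45
ee_pos: [397.6, 324.6, 223.0]
eef_rot: [2.047, 0.335, -2.046]
wrist_force: [0.5, 0.5, 0.4]
finger_gap: 1.002
```

```bash
python3 -c "
from h import *
st();print(delta(*goal((519,184,190),np.arctan2(-.948,.317),-1)))"
```

```text
t 2.45 p [397.6 324.6 223. ] F [0.48 0.47 0.36] gap 1.002 q6 [ 1.    0.19 -0.26  0.   -1.11 -0.68]
(array([ 3.29, 17.19, -7.04]), array([ 0.001, -0.001,  0.   ]))
```

>>> step_arm(
  motion=[
    {"rx":0,"ry":0,"rz":0,"tx":0,"ty":3.7,"tz":-2.3,"claw":1},
    {"rx":0,"ry":0,"rz":0,"tx":0,"ty":3.7,"tz":-2.3,"claw":1},
    {"rx":0,"ry":0,"rz":0,"tx":0,"ty":3.7,"tz":-2.4,"claw":1},
    {"rx":0,"ry":0,"rz":0,"tx":0,"ty":0,"tz":0,"claw":1},
    {"rx":0,"ry":0,"rz":0,"tx":0,"ty":0,"tz":0,"claw":1},
  ],
)

```text
clock: 2.95
ee_pos: [498.8, 242.2, 222.2]
eef_rot: [2.047, 0.331, -2.049]
wrist_force: [-0.0, 0.6, -0.5]
finger_gap: 1.001
```

```bash
python3 look.py w1.png
```

```text
t 2.95 p [498.8 242.2 222.2] F [-0.01  0.56 -0.53] gap 1.001 q6 [ 0.74  0.27 -0.17 -0.   -1.14 -0.42]
grip 0.8 [251.1 132.7] [517.3 191.5  92. ]
grip 0.28 [ 82.9 151.3] [668.3 260.4  92. ]
hook 0.71 [250.  151.6] [512.6 209.1  92. ]
top 5775 92.35286997384048 ((632.9041748046875, 211.96690368652344), (257.37579345703125, 171.31077575683594), 14.724102020263672)
```

View pics/w1.png

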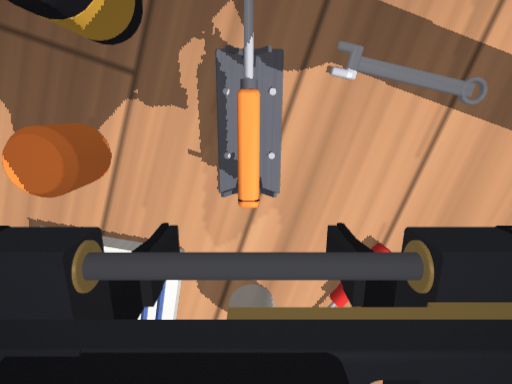

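Wrist view: the hook's handle runs rows 90–206 around column 249 and the shank continues up. The rest is beneath it and both sides of the handle are free.

```bash
python3 - <<'E'
from h import *
import pickle
i=pickle.load(open("w1.png.pkl","rb"));d=np.load("w1.png.npy");P=cloud("w",d,i)
p=cv2.imread("pics/w1.png");hsv=cv2.cvtColor(p,cv2.COLOR_BGR2HSV).astype(int);H,S=hsv[...,0],hsv[...,1]
m=(H>3)&(H<20)&(S>160)&(abs(P[...,2]-90)<6);m[:,:200]=0;m[:,300:]=0;m[212:]=0
t=P[m];print(len(t),np.median(t[:,2]));rc=cv2.minAreaRect(t[:,:2].astype(np.float32));print(rc)
c=np.mean(t,0);w=np.linalg.svd((t-c)[:,:2],full_matrices=False)[2][0];w*=-np.sign(w[1]);print(w,np.degrees(np.arctan2(w[1],w[0])))
m2=np.zeros_like(m);m2[0:75,235:262]=1;s=P[m2&(abs(P[...,2]-83)<5)];cs=np.mean(s,0);ws=np.linalg.svd((s-cs)[:,:2],full_matrices=False)[2][0];print("shank",len(s),cs,ws)
ctr=np.array(rc[0]);g=ctr+20*w;print("grip",g, "line offset of shank",np.cross(w,cs[:2]-ctr))
yaw=np.arctan2(w[1],w[0]);print(delta(*goal((g[0],g[1],61),yaw,-1)))
E
```

```text
2525 92.05929963955128
((514.1624145507812, 209.754638671875), (21.696582794189453, 116.77799987792969), 18.23224639892578)
[ 0.31029742 -0.95063953] -71.92284457257442
shank 846 [545.9198703  112.61905683  83.64256248] [-0.30942325  0.95092442]
grip [520.36836299 190.74184814] line offset of shank 0.048972077131612224
(array([16.18,  5.77, -0.46]), array([ 0.01, -0.  ,  0.  ]))<stdin>:9: DeprecationWarning: Arrays of 2-dimensional vectors are deprecated. Use arrays of 3-dimensional vectors instead. (deprecated in NumPy 2.0)
```

>>> step_arm(
  motion=[
    {"rx":0.01,"ry":0,"rz":0,"tx":2.0,"ty":2.9,"tz":-0.23,"claw":1},
    {"rx":0,"ry":0,"rz":0,"tx":2.0,"ty":2.9,"tz":-0.23,"claw":1},
    {"rx":0,"ry":0,"rz":0,"tx":4.0,"ty":0,"tz":0,"claw":1},
    {"rx":0,"ry":0,"rz":0,"tx":4.0,"ty":0,"tz":0,"claw":1},
    {"rx":0,"ry":0,"rz":0,"tx":2.5,"ty":0,"tz":0,"claw":1},
  ],
)

```text
clock: 3.7
ee_pos: [519.0, 189.2, 75.1]
eef_rot: [2.048, 0.324, -2.055]
wrist_force: [-0.4, -0.5, -1.1]
finger_gap: 1.0
```

>>> step_arm(
  motion=[
    {"rx":0,"ry":0,"rz":0,"tx":1.7,"ty":0,"tz":0,"claw":1},
    {"rx":0,"ry":0,"rz":0,"tx":0,"ty":0,"tz":0,"claw":1},
    {"rx":0,"ry":0,"rz":0,"tx":0,"ty":0,"tz":0,"claw":0},
    {"rx":0,"ry":0,"rz":0,"tx":0,"ty":0,"tz":0,"claw":-0.4},
    {"rx":0,"ry":0,"rz":0,"tx":0,"ty":0,"tz":0,"claw":-1},
  ],
)

```text
clock: 4.2
ee_pos: [521.5, 190.1, 62.0]
eef_rot: [2.055, 0.326, -2.05]
wrist_force: [-0.2, -0.7, 0.5]
finger_gap: 0.808
```

>>> step_arm(
  motion=[
    {"rx":0,"ry":0,"rz":0,"tx":0,"ty":0,"tz":0,"claw":-1},
    {"rx":0,"ry":0,"rz":0,"tx":0,"ty":0,"tz":0,"claw":-1},
    {"rx":0,"ry":0,"rz":0,"tx":0,"ty":0,"tz":0,"claw":-1},
    {"rx":0,"ry":0,"rz":0,"tx":0,"ty":0,"tz":0,"claw":-1},
    {"rx":0,"ry":0,"rz":0,"tx":0,"ty":0,"tz":0,"claw":-1},
  ],
)

```text
clock: 4.7
ee_pos: [520.8, 189.3, 60.5]
eef_rot: [2.052, 0.324, -2.053]
wrist_force: [-0.2, -1.0, 0.0]
finger_gap: 0.353
```

```bash
python3 -c "
from h import *
s=st();print(s['wrist_torque'],s['eef_rot'])"
```

```text
t 4.7 p [520.8 189.3  60.5] F [-0.18 -1.01  0.04] gap 0.353 q6 [ 0.64  0.44 -0.37 -0.   -0.76 -0.33]
[ 0.08697692 -0.06126324 -0.0171321 ] [ 2.05237338  0.32395449 -2.05251169]
```

>>> step_arm(
  motion=[
    {"rx":0,"ry":0,"rz":0,"tx":0,"ty":0,"tz":0,"claw":-1},
    {"rx":0,"ry":0,"rz":0,"tx":0,"ty":0,"tz":0,"claw":-1},
    {"rx":0,"ry":0,"rz":0,"tx":0,"ty":0,"tz":0,"claw":-1},
    {"rx":0,"ry":0,"rz":0,"tx":0,"ty":0,"tz":0,"claw":-1},
    {"rx":0,"ry":0,"rz":0,"tx":0,"ty":0,"tz":0,"claw":-1},
  ],
)

```text
clock: 5.2
ee_pos: [520.7, 189.3, 60.5]
eef_rot: [2.052, 0.324, -2.053]
wrist_force: [-0.0, -0.4, -0.4]
finger_gap: 0.249
```

```bash
python3 -c "
from h import *
s=st();print(s['eef_rot'],s['wrist_torque']);np.save('cradle.npy',np.r_[s['ee_pos'],s['eef_rot']])"
```

```text
t 5.2 p [520.7 189.3  60.5] F [-0.05 -0.35 -0.35] gap 0.249 q6 [ 0.64  0.44 -0.37  0.   -0.76 -0.33]
[ 2.05215187  0.32390502 -2.0526016 ] [0.020394   0.00709916 0.00316116]
```

>>> step_arm(
  motion=[
    {"rx":0,"ry":0,"rz":0,"tx":-1,"ty":0,"tz":0,"claw":-1},
    {"rx":0,"ry":0,"rz":0,"tx":-2,"ty":0,"tz":0,"claw":-1},
    {"rx":0,"ry":0,"rz":0,"tx":-3,"ty":0,"tz":0,"claw":-1},
    {"rx":0,"ry":0,"rz":0,"tx":-3,"ty":0,"tz":0,"claw":-1},
    {"rx":0,"ry":0,"rz":0,"tx":-3,"ty":0,"tz":0,"claw":-1},
  ],
)

```text
clock: 5.7
ee_pos: [520.5, 189.3, 182.2]
eef_rot: [2.052, 0.324, -2.053]
wrist_force: [0.7, -0.0, -1.9]
finger_gap: 0.249
```

```bash
python3 -c "
from h import *
s=st();print(s['wrist_torque']);print(delta(*goal((538,-80,155),-1.546,-1)))"
```

```text
t 5.7 p [520.5 189.3 182.2] F [ 0.7  -0.04 -1.88] gap 0.249 q6 [ 0.64  0.3  -0.23 -0.   -1.04 -0.33]
[ 0.14371488 -0.11608945  0.00883282]
(array([ 2.71, 26.16,  6.63]), array([0.288, 0.   , 0.   ]))
```

>>> step_arm(
  motion=[
    {"rx":0.144,"ry":0,"rz":0,"tx":-1.9,"ty":0,"tz":0,"claw":-1},
    {"rx":0.144,"ry":0,"rz":0,"tx":-1.9,"ty":0,"tz":0,"claw":-1},
    {"rx":0,"ry":0,"rz":0,"tx":0,"ty":4,"tz":0.4,"claw":-1},
    {"rx":0,"ry":0,"rz":0,"tx":0,"ty":4,"tz":0.4,"claw":-1},
    {"rx":0,"ry":0,"rz":0,"tx":0,"ty":4,"tz":0.4,"claw":-1},
  ],
)

```text
clock: 6.2
ee_pos: [511.2, 68.1, 219.1]
eef_rot: [2.209, 0.03, -2.208]
wrist_force: [0.9, 0.1, -2.1]
finger_gap: 0.248
```

>>> step_arm(
  motion=[
    {"rx":0,"ry":0,"rz":0,"tx":0,"ty":4,"tz":0.4,"claw":-1},
    {"rx":0,"ry":0,"rz":0,"tx":0,"ty":4,"tz":0.4,"claw":-1},
    {"rx":0,"ry":0,"rz":0,"tx":0,"ty":4,"tz":0.4,"claw":-1},
    {"rx":0,"ry":0,"rz":0,"tx":0,"ty":3,"tz":0.3,"claw":-1},
    {"rx":0,"ry":0,"rz":0,"tx":0,"ty":1.3,"tz":0,"claw":-1},
  ],
)

```text
clock: 6.7
ee_pos: [500.0, -96.3, 219.0]
eef_rot: [2.21, 0.025, -2.21]
wrist_force: [-0.5, 0.3, -1.5]
finger_gap: 0.249
```

>>> step_arm(
  motion=[
    {"rx":0,"ry":0,"rz":0,"tx":0,"ty":0,"tz":0,"claw":-1},
    {"rx":0,"ry":0,"rz":0,"tx":0,"ty":0,"tz":0,"claw":-1},
    {"rx":0,"ry":0,"rz":0,"tx":0,"ty":0,"tz":0,"claw":-1},
  ],
)

```text
clock: 7.0
ee_pos: [501.1, -93.3, 218.6]
eef_rot: [2.208, 0.029, -2.208]
wrist_force: [0.5, -0.3, -1.3]
finger_gap: 0.248
```

```bash
python3 look.py w2.png
```

```text
t 7.0 p [501.1 -93.3 218.6] F [ 0.51 -0.26 -1.28] gap 0.248 q6 [ 0.13  0.19 -0.28 -0.   -1.1  -0.11]
grip 0.86 [201.5 189.4] [552.4 -90.2  92. ]
grip 0.75 [254. 259.] [497.7 -14.8  92. ]
tip 0.66 [208.6  78.2] [ 551.  -200.1   42. ]
hook 0.79 [204.4 202.4] [549.7 -76.7  92. ]
hook 0.66 [253.8 291.2] [496.9  24.4  92. ]
```

View pics/w2.png

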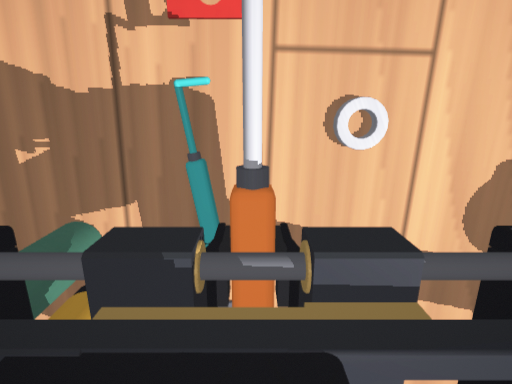

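The tab's front edge shows at row 18 and the hole at column 211, cut off by the top border. I move 40 mm forward for a full view.

>>> step_arm(
  motion=[
    {"rx":0,"ry":0,"rz":0,"tx":0,"ty":2,"tz":0,"claw":-1},
    {"rx":0,"ry":0,"rz":0,"tx":0,"ty":2,"tz":0,"claw":-1},
    {"rx":0,"ry":0,"rz":0,"tx":0,"ty":0,"tz":0,"claw":-1},
    {"rx":0,"ry":0,"rz":0,"tx":0,"ty":0,"tz":0,"claw":-1},
    {"rx":0,"ry":0,"rz":0,"tx":0,"ty":0,"tz":0,"claw":-1},
  ],
)

```text
clock: 7.75
ee_pos: [501.9, -133.6, 218.5]
eef_rot: [2.208, 0.029, -2.209]
wrist_force: [0.0, -0.6, -1.6]
finger_gap: 0.249
```

```bash
python3 look.py w3.png; python3 - <<'E'
from h import *
import pickle
i=pickle.load(open("w3.png.pkl","rb"));d=np.load("w3.png.npy");P=cloud("w",d,i)
p=cv2.imread("pics/w3.png")
hsv=cv2.cvtColor(p,cv2.COLOR_BGR2HSV).astype(int);H,S=hsv[...,0],hsv[...,1]
m=((H<4)|(H>174))&(S>160)&(abs(P[...,2]-110)<5);t=P[m]
print("tab",len(t),np.median(t[:,2]),t.min(0).round(1),t.max(0).round(1))
v,u=np.where(m);print(u.min(),u.max(),v.min(),v.max())
# hole: filled contour minus mask
cs,hi=cv2.findContours(m.astype(np.uint8),cv2.RETR_CCOMP,cv2.CHAIN_APPROX_NONE)
for c,h in zip(cs,hi[0]):
    if h[3]>=0 and len(c)>15:
        q=np.array([pt("w",x[0],z=110,info=i)[:2] for x in c],np.float32);print("hole",cv2.minEnclosingCircle(q),q.min(0),q.max(0))
s=st();R0=R.from_rotvec(s["eef_rot"]).as_matrix();g=s["ee_pos"]+R0@[-19,0,0];print("tip est",g+R0@[38,127.5,0])
cv2.imwrite("pics/w3c.png",cv2.resize(p[0:130,120:380],None,fx=3,fy=3,interpolation=cv2.INTER_CUBIC))
E
```

```text
t 7.75 p [ 501.9 -133.6  218.5] F [ 0.03 -0.63 -1.6 ] gap 0.249 q6 [ 0.05  0.21 -0.25 -0.   -1.11 -0.03]
grip 0.85 [204.8 220.9] [550.5 -97.2  92. ]
grip 0.73 [250.2 258.4] [502.7 -55.8  92. ]
tip 0.76 [211. 116.] [ 549.6 -201.5   42. ]
tip 0.71 [248.6 289.3] [503.5  14.   42. ]
hook 0.97 [202.5 232.6] [553.1 -84.2  92. ]
hole 0.98 [212.8  47.4] [ 538.3 -257.5  110. ]
hole 0.47 [350.9 151.7] [ 413.8 -174.1  110. ]
tab 3442 110.56636140516392 [ 514.6 -281.1  107.5] [ 575. -239.  115.]
167 241 14 70
hole ((539.4482421875, -258.895263671875), 11.714818954467773) [ 528.14996 -270.52594] [ 550.63904 -247.72379]
t 8.0 p [ 502.  -133.8  218.6] F [ 0.19  0.54 -1.45] gap 0.246 q6 [ 0.05  0.21 -0.25 -0.   -1.11 -0.03]
tip est [ 505.2715918  -261.24962682  199.60617701]
```

View pics/w3c.png

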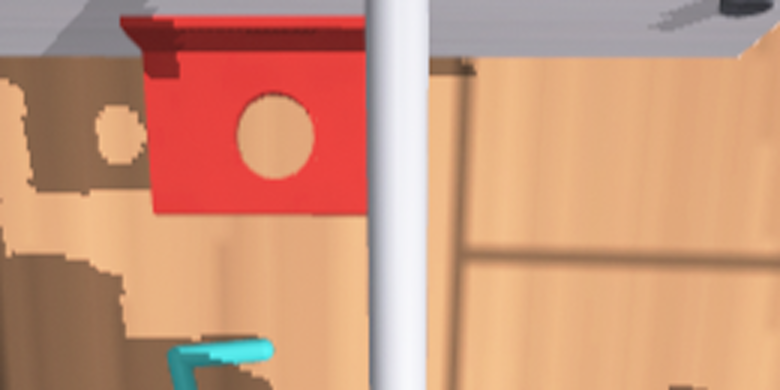

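The hole measures (539.4, -258.9), 23 mm across, and it agrees with the tab's front edge at y=-239. I move the tip above it, at about z=122, and check from the side camera.

>>> step_arm(
  motion=[
    {"rx":0,"ry":0,"rz":0,"tx":0,"ty":-0.1,"tz":-1.7,"claw":-1},
    {"rx":0,"ry":0,"rz":0,"tx":0,"ty":0,"tz":-1.7,"claw":-1},
    {"rx":0,"ry":0,"rz":0,"tx":3,"ty":0,"tz":0,"claw":-1},
    {"rx":0,"ry":0,"rz":0,"tx":3,"ty":0,"tz":0,"claw":-1},
    {"rx":0,"ry":0,"rz":0,"tx":1.7,"ty":0,"tz":0,"claw":-1},
  ],
)

```text
clock: 8.5
ee_pos: [534.6, -132.0, 139.1]
eef_rot: [2.205, 0.028, -2.213]
wrist_force: [-0.8, -0.1, -1.8]
finger_gap: 0.252
```

>>> step_arm(
  motion=[
    {"rx":0,"ry":0,"rz":0,"tx":0,"ty":0,"tz":0,"claw":-1},
    {"rx":0,"ry":0,"rz":0,"tx":0,"ty":0,"tz":0,"claw":-1},
    {"rx":0,"ry":0,"rz":0,"tx":0,"ty":0,"tz":0,"claw":-1},
  ],
)

```text
clock: 8.8
ee_pos: [537.0, -132.3, 143.1]
eef_rot: [2.212, 0.028, -2.205]
wrist_force: [0.2, -0.6, -1.9]
finger_gap: 0.249
```

```bash
python3 - <<'E'
from h import *
s=st();R0=R.from_rotvec(s["eef_rot"]).as_matrix();tip=s["ee_pos"]+R0@[19,126.1,0];print("tip est",tip)
a=[]
for c in("side","scene"):
    p,d=cams.capture(c);i=cams.camera_info(c);E=np.linalg.inv(np.array(i["extrinsics"]))
    f=lambda X:(lambda q:(q[0]/q[2]*i["fx"]+i["cx"],q[1]/q[2]*i["fy"]+i["cy"]))(E[:3,:3]@X+E[:3,3])
    u,v=f(tip);print(c,"proj tip",u,v,"hole",f(np.array([539.4,-259,110])))
    for o in cams.spot_point(c,"tip")[:3]: print(o)
    u,v=int(u),int(v);a.append(cv2.resize(p[v-30:v+30,u-33:u+33],None,fx=6,fy=6,interpolation=cv2.INTER_CUBIC))
save("chk.png",np.hstack(a))
E
```

```text
t 8.8 p [ 537.  -132.3  143.1] F [ 0.19 -0.62 -1.9 ] gap 0.249 q6 [ 0.05  0.33 -0.29  0.   -0.95 -0.03]
tip est [ 540.32564514 -258.4136331   124.17400755]
side proj tip 342.62654258081415 277.86603751011313 hole (np.float64(341.44265264461586), np.float64(281.7643320410762))
{'position': [323.3, 285.5], 'conf': 0.6}
{'position': [340.4, 280.2], 'conf': 0.55}
{'position': [299.4, 229.1], 'conf': 0.44}
scene proj tip 142.91817417111585 237.81802894297365 hole (np.float64(143.41035741135698), np.float64(241.9198258092041))
{'position': [170.3, 263.9], 'conf': 0.76}
```

View pics/chk.png

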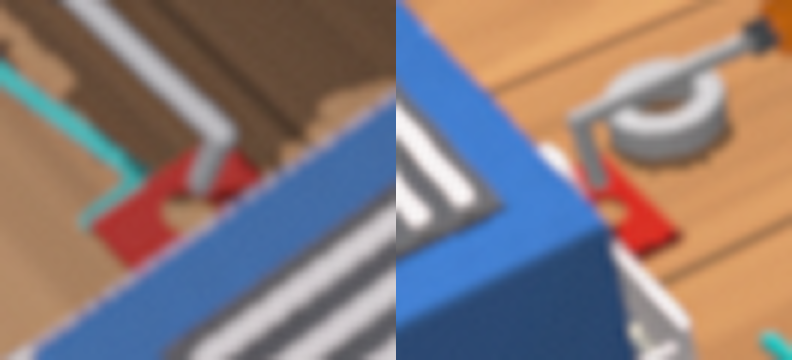

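The tip hangs over the hole in both views. I lower it gently.

>>> step_arm(
  motion=[
    {"rx":0,"ry":0,"rz":0,"tx":0.5,"ty":0.05,"tz":0.1,"claw":-1},
    {"rx":0,"ry":0,"rz":0,"tx":0.5,"ty":0,"tz":0,"claw":-1},
    {"rx":0,"ry":0,"rz":0,"tx":0.4,"ty":0,"tz":0,"claw":-1},
    {"rx":0,"ry":0,"rz":0,"tx":0.2,"ty":0,"tz":0,"claw":-1},
    {"rx":0,"ry":0,"rz":0,"tx":0.1,"ty":0,"tz":0,"claw":-1},
  ],
)

```text
clock: 9.5
ee_pos: [534.8, -132.9, 124.1]
eef_rot: [2.208, 0.028, -2.21]
wrist_force: [0.5, 0.5, -1.7]
finger_gap: 0.251
```

>>> step_arm(
  motion=[
    {"rx":0,"ry":0,"rz":0,"tx":0.3,"ty":0,"tz":0,"claw":-1},
    {"rx":0,"ry":0,"rz":0,"tx":0.3,"ty":0,"tz":0,"claw":-1},
    {"rx":0,"ry":0,"rz":0,"tx":0.3,"ty":0,"tz":0,"claw":-1},
    {"rx":0,"ry":0,"rz":0,"tx":0.1,"ty":0,"tz":0,"claw":-1},
    {"rx":0,"ry":0,"rz":0,"tx":0,"ty":0,"tz":0,"claw":-1},
  ],
)

```text
clock: 10.0
ee_pos: [534.8, -132.9, 114.3]
eef_rot: [2.208, 0.028, -2.209]
wrist_force: [-0.6, -0.1, -1.4]
finger_gap: 0.254
```

```bash
python3 - <<'E'
from h import *
s=st();R0=R.from_rotvec(s["eef_rot"]).as_matrix();print("tip est",s["ee_pos"]+R0@[19,126.1,0],s["wrist_torque"])
E
```

```text
t 10.0 p [ 534.8 -132.9  114.3] F [-0.56 -0.07 -1.42] gap 0.254 q6 [ 0.05  0.36 -0.32  0.   -0.88 -0.03]
tip est [ 537.9715977  -258.93883881   95.33210817] [ 0.11095412 -0.01782195 -0.04436054]
```

The tip is through the hole without contact. I lower it another 12 mm, so the pull acts close to the shank line and twists the grip less, then start drawing.

>>> step_arm(
  motion=[
    {"rx":0,"ry":0,"rz":0,"tx":0.4,"ty":0,"tz":-0.1,"claw":-1},
    {"rx":0,"ry":0,"rz":0,"tx":0.4,"ty":0,"tz":0,"claw":-1},
    {"rx":0,"ry":0,"rz":0,"tx":0.3,"ty":0,"tz":0,"claw":-1},
    {"rx":0,"ry":0,"rz":0,"tx":0.1,"ty":0,"tz":0,"claw":-1},
    {"rx":0,"ry":0,"rz":0,"tx":0,"ty":0,"tz":0,"claw":-1},
  ],
)

```text
clock: 10.5
ee_pos: [535.7, -132.9, 102.3]
eef_rot: [2.208, 0.028, -2.209]
wrist_force: [0.1, -0.4, -2.6]
finger_gap: 0.249
```

>>> step_arm(
  motion=[
    {"rx":0,"ry":0,"rz":0,"tx":0,"ty":-0.1,"tz":0,"claw":-1},
    {"rx":0,"ry":0,"rz":0,"tx":0,"ty":-0.1,"tz":0,"claw":-1},
    {"rx":0,"ry":0,"rz":0,"tx":0,"ty":-0.1,"tz":0,"claw":-1},
    {"rx":0,"ry":0,"rz":0,"tx":0,"ty":-0.1,"tz":0,"claw":-1},
    {"rx":0,"ry":0,"rz":0,"tx":0,"ty":-0.1,"tz":0,"claw":-1},
  ],
)

```text
clock: 11.0
ee_pos: [535.8, -127.7, 102.6]
eef_rot: [2.209, 0.028, -2.209]
wrist_force: [-0.1, -0.6, -1.6]
finger_gap: 0.253
```

>>> step_arm(
  motion=[
    {"rx":0,"ry":0,"rz":0,"tx":0,"ty":-0.1,"tz":0,"claw":-1},
    {"rx":0,"ry":0,"rz":0,"tx":0,"ty":-0.1,"tz":0,"claw":-1},
    {"rx":0,"ry":0,"rz":0,"tx":0,"ty":-0.1,"tz":0,"claw":-1},
    {"rx":0,"ry":0,"rz":0,"tx":0,"ty":-0.1,"tz":0,"claw":-1},
    {"rx":0,"ry":0,"rz":0,"tx":0,"ty":-0.1,"tz":0,"claw":-1},
  ],
)

```text
clock: 11.5
ee_pos: [535.6, -123.7, 102.6]
eef_rot: [2.208, 0.027, -2.208]
wrist_force: [0.5, -5.0, -1.9]
finger_gap: 0.251
```

```bash
python3 - <<'E'
from h import *
s=st();print(s["wrist_torque"],s["eef_rot"])
E
```

```text
t 11.5 p [ 535.6 -123.7  102.6] F [ 0.55 -4.96 -1.93] gap 0.251 q6 [ 0.07  0.38 -0.34  0.   -0.85 -0.04]
[-1.34349045 -0.12869945 -0.02020715] [ 2.20779578  0.02657511 -2.20839621]
```

The tip took up the tray at about y=-126, with 5 N of drag. I draw about 58 mm, short of the earliest possible stop.

>>> step_arm(
  motion=[
    {"rx":0,"ry":0,"rz":0,"tx":0,"ty":-0.15,"tz":0,"claw":-1},
    {"rx":0,"ry":0,"rz":0,"tx":0,"ty":-0.2,"tz":0,"claw":-1},
    {"rx":0,"ry":0,"rz":0,"tx":0,"ty":-0.25,"tz":0,"claw":-1},
    {"rx":0,"ry":0,"rz":0,"tx":0,"ty":-0.3,"tz":0,"claw":-1},
    {"rx":0,"ry":0,"rz":0,"tx":0,"ty":-0.3,"tz":0,"claw":-1},
  ],
)

```text
clock: 12.0
ee_pos: [535.3, -111.8, 102.6]
eef_rot: [2.208, 0.026, -2.208]
wrist_force: [1.3, -5.4, -2.6]
finger_gap: 0.249
```

>>> step_arm(
  motion=[
    {"rx":0,"ry":0,"rz":0,"tx":0,"ty":-0.3,"tz":0,"claw":-1},
    {"rx":0,"ry":0,"rz":0,"tx":0,"ty":-0.3,"tz":0,"claw":-1},
    {"rx":0,"ry":0,"rz":0,"tx":0,"ty":-0.3,"tz":0,"claw":-1},
    {"rx":0,"ry":0,"rz":0,"tx":0,"ty":-0.3,"tz":0,"claw":-1},
    {"rx":0,"ry":0,"rz":0,"tx":0,"ty":-0.3,"tz":0,"claw":-1},
  ],
)

```text
clock: 12.5
ee_pos: [534.9, -96.7, 102.6]
eef_rot: [2.208, 0.026, -2.208]
wrist_force: [1.5, -4.6, -2.4]
finger_gap: 0.248
```

>>> step_arm(
  motion=[
    {"rx":0,"ry":0,"rz":0,"tx":0,"ty":-0.3,"tz":0,"claw":-1},
    {"rx":0,"ry":0,"rz":0,"tx":0,"ty":-0.3,"tz":0,"claw":-1},
    {"rx":0,"ry":0,"rz":0,"tx":0,"ty":-0.3,"tz":0,"claw":-1},
    {"rx":0,"ry":0,"rz":0,"tx":0,"ty":-0.3,"tz":0,"claw":-1},
    {"rx":0,"ry":0,"rz":0,"tx":0,"ty":-0.3,"tz":0,"claw":-1},
  ],
)

```text
clock: 13.0
ee_pos: [534.5, -81.7, 102.6]
eef_rot: [2.208, 0.026, -2.208]
wrist_force: [1.0, -5.5, -1.9]
finger_gap: 0.248
```

>>> step_arm(
  motion=[
    {"rx":0,"ry":0,"rz":0,"tx":0,"ty":-0.3,"tz":0,"claw":-1},
    {"rx":0,"ry":0,"rz":0,"tx":0,"ty":-0.3,"tz":0,"claw":-1},
    {"rx":0,"ry":0,"rz":0,"tx":0,"ty":-0.2,"tz":0,"claw":-1},
    {"rx":0,"ry":0,"rz":0,"tx":0,"ty":-0.1,"tz":0,"claw":-1},
    {"rx":0,"ry":0,"rz":0,"tx":0,"ty":-0.1,"tz":0,"claw":-1},
  ],
)

```text
clock: 13.5
ee_pos: [534.3, -71.6, 102.6]
eef_rot: [2.208, 0.027, -2.209]
wrist_force: [-0.0, -5.0, -1.4]
finger_gap: 0.253
```

```bash
python3 - <<'E'
from h import *
s=st();print(s["wrist_torque"],s["eef_rot"])
p,d=cams.capture("side");i=cams.camera_info("side");E=np.linalg.inv(np.array(i["extrinsics"]))
q=E[:3,:3]@(s["ee_pos"]+[3,-126,0])+E[:3,3];u,v=int(q[0]/q[2]*i["fx"]+i["cx"]),int(q[1]/q[2]*i["fy"]+i["cy"])
save("pull.png",cv2.resize(p[v-50:v+35,u-60:u+50],None,fx=6,fy=6,interpolation=cv2.INTER_CUBIC))
E
```

```text
t 13.5 p [534.3 -71.6 102.6] F [-0.   -4.98 -1.44] gap 0.253 q6 [ 0.17  0.36 -0.37  0.   -0.84 -0.14]
[-1.33395091 -0.18600481  0.07860812] [ 2.20785577  0.02677302 -2.2086098 ]
```

View pics/pull.png

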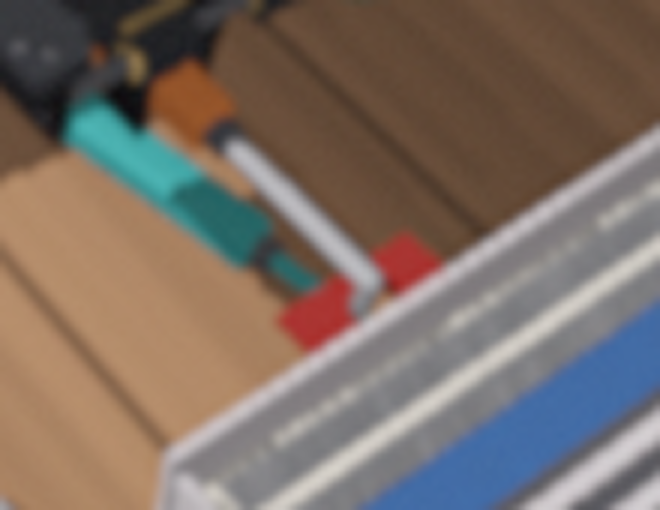

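The tray is coming out with the hook level and the tip in the hole. I draw 13 mm more, then creep.

>>> step_arm(
  motion=[
    {"rx":0,"ry":0,"rz":0,"tx":0,"ty":-0.15,"tz":0,"claw":-1},
    {"rx":0,"ry":0,"rz":0,"tx":0,"ty":-0.15,"tz":0,"claw":-1},
    {"rx":0,"ry":0,"rz":0,"tx":0,"ty":-0.15,"tz":0,"claw":-1},
    {"rx":0,"ry":0,"rz":0,"tx":0,"ty":-0.15,"tz":0,"claw":-1},
    {"rx":0,"ry":0,"rz":0,"tx":0,"ty":-0.15,"tz":0,"claw":-1},
  ],
)

```text
clock: 14.05
ee_pos: [534.1, -64.0, 102.6]
eef_rot: [2.208, 0.027, -2.209]
wrist_force: [0.9, -5.2, -2.0]
finger_gap: 0.251
```

>>> step_arm(
  motion=[
    {"rx":0,"ry":0,"rz":0,"tx":0,"ty":-0.15,"tz":0,"claw":-1},
    {"rx":0,"ry":0,"rz":0,"tx":0,"ty":-0.15,"tz":0,"claw":-1},
    {"rx":0,"ry":0,"rz":0,"tx":0,"ty":-0.1,"tz":0,"claw":-1},
    {"rx":0,"ry":0,"rz":0,"tx":0,"ty":-0.1,"tz":0,"claw":-1},
    {"rx":0,"ry":0,"rz":0,"tx":0,"ty":-0.05,"tz":0,"claw":-1},
  ],
)

```text
clock: 14.55
ee_pos: [533.9, -58.4, 102.6]
eef_rot: [2.208, 0.027, -2.209]
wrist_force: [0.3, -4.7, -2.2]
finger_gap: 0.25
```

>>> step_arm(
  motion=[
    {"rx":0,"ry":0,"rz":0,"tx":0,"ty":-0.05,"tz":0,"claw":-1},
    {"rx":0,"ry":0,"rz":0,"tx":0,"ty":-0.05,"tz":0,"claw":-1},
    {"rx":0,"ry":0,"rz":0,"tx":0,"ty":-0.05,"tz":0,"claw":-1},
    {"rx":0,"ry":0,"rz":0,"tx":0,"ty":-0.05,"tz":0,"claw":-1},
    {"rx":0,"ry":0,"rz":0,"tx":0,"ty":-0.05,"tz":0,"claw":-1},
  ],
)

```text
clock: 15.05
ee_pos: [533.9, -55.9, 102.6]
eef_rot: [2.208, 0.027, -2.209]
wrist_force: [1.1, -5.2, -2.1]
finger_gap: 0.247
```

>>> step_arm(
  motion=[
    {"rx":0,"ry":0,"rz":0,"tx":0,"ty":-0.05,"tz":0,"claw":-1},
    {"rx":0,"ry":0,"rz":0,"tx":0,"ty":-0.05,"tz":0,"claw":-1},
    {"rx":0,"ry":0,"rz":0,"tx":0,"ty":-0.05,"tz":0,"claw":-1},
    {"rx":0,"ry":0,"rz":0,"tx":0,"ty":-0.05,"tz":0,"claw":-1},
    {"rx":0,"ry":0,"rz":0,"tx":0,"ty":-0.05,"tz":0,"claw":-1},
  ],
)

```text
clock: 15.55
ee_pos: [533.8, -53.4, 102.6]
eef_rot: [2.208, 0.027, -2.209]
wrist_force: [0.4, -4.3, -2.0]
finger_gap: 0.252
```

>>> step_arm(
  motion=[
    {"rx":0,"ry":0,"rz":0,"tx":0,"ty":-0.05,"tz":0,"claw":-1},
    {"rx":0,"ry":0,"rz":0,"tx":0,"ty":-0.05,"tz":0,"claw":-1},
    {"rx":0,"ry":0,"rz":0,"tx":0,"ty":-0.05,"tz":0,"claw":-1},
    {"rx":0,"ry":0,"rz":0,"tx":0,"ty":-0.05,"tz":0,"claw":-1},
    {"rx":0,"ry":0,"rz":0,"tx":0,"ty":-0.05,"tz":0,"claw":-1},
  ],
)

```text
clock: 16.05
ee_pos: [533.7, -50.9, 102.6]
eef_rot: [2.208, 0.027, -2.209]
wrist_force: [1.2, -5.4, -2.6]
finger_gap: 0.25
```

>>> step_arm(
  motion=[
    {"rx":0,"ry":0,"rz":0,"tx":0,"ty":-0.05,"tz":0,"claw":-1},
    {"rx":0,"ry":0,"rz":0,"tx":0,"ty":-0.05,"tz":0,"claw":-1},
    {"rx":0,"ry":0,"rz":0,"tx":0,"ty":-0.05,"tz":0,"claw":-1},
    {"rx":0,"ry":0,"rz":0,"tx":0,"ty":-0.05,"tz":0,"claw":-1},
    {"rx":0,"ry":0,"rz":0,"tx":0,"ty":-0.05,"tz":0,"claw":-1},
  ],
)

```text
clock: 16.55
ee_pos: [533.7, -48.4, 102.6]
eef_rot: [2.208, 0.027, -2.209]
wrist_force: [0.8, -5.0, -2.6]
finger_gap: 0.25
```

>>> step_arm(
  motion=[
    {"rx":0,"ry":0,"rz":0,"tx":0,"ty":-0.05,"tz":0,"claw":-1},
    {"rx":0,"ry":0,"rz":0,"tx":0,"ty":-0.05,"tz":0,"claw":-1},
    {"rx":0,"ry":0,"rz":0,"tx":0,"ty":-0.05,"tz":0,"claw":-1},
    {"rx":0,"ry":0,"rz":0,"tx":0,"ty":-0.05,"tz":0,"claw":-1},
    {"rx":0,"ry":0,"rz":0,"tx":0,"ty":-0.05,"tz":0,"claw":-1},
  ],
)

```text
clock: 17.05
ee_pos: [533.6, -46.0, 102.6]
eef_rot: [2.208, 0.027, -2.209]
wrist_force: [0.4, -5.2, -2.2]
finger_gap: 0.253
```

>>> step_arm(
  motion=[
    {"rx":0,"ry":0,"rz":0,"tx":0,"ty":-0.05,"tz":0,"claw":-1},
    {"rx":0,"ry":0,"rz":0,"tx":0,"ty":-0.05,"tz":0,"claw":-1},
    {"rx":0,"ry":0,"rz":0,"tx":0,"ty":-0.05,"tz":0,"claw":-1},
    {"rx":0,"ry":0,"rz":0,"tx":0,"ty":-0.05,"tz":0,"claw":-1},
    {"rx":0,"ry":0,"rz":0,"tx":0,"ty":-0.05,"tz":0,"claw":-1},
  ],
)

```text
clock: 17.55
ee_pos: [533.6, -43.4, 102.6]
eef_rot: [2.208, 0.027, -2.209]
wrist_force: [1.1, -5.4, -2.2]
finger_gap: 0.246
```

>>> step_arm(
  motion=[
    {"rx":0,"ry":0,"rz":0,"tx":0,"ty":-0.05,"tz":0,"claw":-1},
    {"rx":0,"ry":0,"rz":0,"tx":0,"ty":-0.05,"tz":0,"claw":-1},
    {"rx":0,"ry":0,"rz":0,"tx":0,"ty":-0.05,"tz":0,"claw":-1},
    {"rx":0,"ry":0,"rz":0,"tx":0,"ty":-0.05,"tz":0,"claw":-1},
    {"rx":0,"ry":0,"rz":0,"tx":0,"ty":-0.05,"tz":0,"claw":-1},
  ],
)

```text
clock: 18.05
ee_pos: [533.3, -41.8, 102.5]
eef_rot: [2.206, 0.026, -2.209]
wrist_force: [0.9, -10.0, -2.6]
finger_gap: 0.249
```

Force rises to 10 N as the motion stalls, so this looks like the stop. I load it gently to about 15 N and hold.

>>> step_arm(
  motion=[
    {"rx":0,"ry":0,"rz":0,"tx":0,"ty":-0.03,"tz":0,"claw":-1},
    {"rx":0,"ry":0,"rz":0,"tx":0,"ty":-0.03,"tz":0,"claw":-1},
    {"rx":0,"ry":0,"rz":0,"tx":0,"ty":-0.02,"tz":0,"claw":-1},
    {"rx":0,"ry":0,"rz":0,"tx":0,"ty":0,"tz":0,"claw":-1},
    {"rx":0,"ry":0,"rz":0,"tx":0,"ty":0,"tz":0,"claw":-1},
  ],
)

```text
clock: 18.55
ee_pos: [533.2, -41.7, 102.5]
eef_rot: [2.206, 0.025, -2.209]
wrist_force: [1.8, -10.8, -3.3]
finger_gap: 0.252
```

>>> step_arm(
  motion=[
    {"rx":0,"ry":0,"rz":0,"tx":0,"ty":-0.05,"tz":0,"claw":-1},
    {"rx":0,"ry":0,"rz":0,"tx":0,"ty":-0.05,"tz":0,"claw":-1},
  ],
)

```text
clock: 18.75
ee_pos: [533.0, -41.5, 102.5]
eef_rot: [2.204, 0.024, -2.208]
wrist_force: [1.8, -16.6, -3.5]
finger_gap: 0.25
```

```bash
python3 - <<'E'
from h import *
s=st();print(s["wrist_torque"],s["eef_rot"],s["effort"])
E
```

```text
t 18.75 p [533.  -41.5 102.5] F [  1.82 -16.64  -3.48] gap 0.25 q6 [ 0.23  0.36 -0.38  0.01 -0.84 -0.21]
[-4.53790403 -0.70075286  0.28100396] [ 2.20385687  0.02392555 -2.20847872] [  8.33927572 -35.66896677  16.96540654   0.37740986   0.41763277
  -0.20029123]
```

>>> step_arm(
  motion=[
    {"rx":0,"ry":0,"rz":0,"tx":0,"ty":0,"tz":0,"claw":-1},
    {"rx":0,"ry":0,"rz":0,"tx":0,"ty":0,"tz":0,"claw":-1},
  ],
)

```text
clock: 18.95
ee_pos: [533.0, -41.6, 102.5]
eef_rot: [2.204, 0.024, -2.209]
wrist_force: [1.8, -14.8, -3.3]
finger_gap: 0.246
```

>>> step_arm(
  motion=[
    {"rx":0,"ry":0,"rz":0,"tx":0,"ty":0,"tz":0,"claw":-1},
    {"rx":0,"ry":0,"rz":0,"tx":0,"ty":0,"tz":0,"claw":-1},
    {"rx":0,"ry":0,"rz":0,"tx":0,"ty":0,"tz":0,"claw":-1},
    {"rx":0,"ry":0,"rz":0,"tx":0,"ty":0,"tz":0,"claw":-1},
    {"rx":0,"ry":0,"rz":0,"tx":0,"ty":0,"tz":0,"claw":-1},
  ],
)

```text
clock: 19.45
ee_pos: [533.0, -41.6, 102.5]
eef_rot: [2.204, 0.024, -2.209]
wrist_force: [3.5, -14.8, -3.9]
finger_gap: 0.246
```

```bash
python3 - <<'E'
from h import *
s=st();print(s["wrist_torque"],s["joint_velocities"].round(3))
E
```

```text
t 19.45 p [533.  -41.6 102.5] F [  3.49 -14.79  -3.92] gap 0.246 q6 [ 0.23  0.36 -0.38  0.   -0.84 -0.21]
[-4.08597849 -0.63335933  0.26153373] [-0.001 -0.001 -0.     0.    -0.001  0.   ]
```

Held steady at 14.8 N for 0.7 s with no movement. I release and centre the tip in the hole.

>>> step_arm(
  motion=[
    {"rx":0,"ry":0,"rz":0,"tx":0,"ty":0.1,"tz":0,"claw":-1},
    {"rx":0,"ry":0,"rz":0,"tx":0,"ty":0.1,"tz":0,"claw":-1},
    {"rx":0,"ry":0,"rz":0,"tx":0,"ty":0.1,"tz":0,"claw":-1},
    {"rx":0,"ry":0,"rz":0,"tx":0,"ty":0.1,"tz":0,"claw":-1},
    {"rx":0,"ry":0,"rz":0,"tx":0,"ty":0.1,"tz":0,"claw":-1},
  ],
)

```text
clock: 19.95
ee_pos: [533.7, -43.0, 102.6]
eef_rot: [2.21, 0.029, -2.209]
wrist_force: [1.1, 1.0, -1.8]
finger_gap: 0.246
```

>>> step_arm(
  motion=[
    {"rx":0,"ry":0,"rz":0,"tx":0,"ty":0.1,"tz":0,"claw":-1},
    {"rx":0,"ry":0,"rz":0,"tx":0,"ty":0.1,"tz":0,"claw":-1},
    {"rx":0,"ry":0,"rz":0,"tx":0,"ty":0,"tz":0,"claw":-1},
  ],
)

```text
clock: 20.25
ee_pos: [533.7, -45.4, 102.5]
eef_rot: [2.209, 0.028, -2.209]
wrist_force: [0.1, -0.4, -0.8]
finger_gap: 0.249
```

```bash
python3 - <<'E'
from h import *
s=st();print(s["wrist_torque"])
E
```

```text
t 20.25 p [533.7 -45.4 102.5] F [ 0.06 -0.45 -0.77] gap 0.249 q6 [ 0.22  0.36 -0.37 -0.   -0.84 -0.19]
[ 0.08846087 -0.0214181  -0.01950364]
```

>>> step_arm(
  motion=[
    {"rx":0,"ry":0,"rz":0,"tx":0,"ty":0.15,"tz":0,"claw":-1},
    {"rx":0,"ry":0,"rz":0,"tx":-0.3,"ty":0,"tz":0,"claw":-1},
    {"rx":0,"ry":0,"rz":0,"tx":-0.5,"ty":0,"tz":0,"claw":-1},
    {"rx":0,"ry":0,"rz":0,"tx":-0.5,"ty":0,"tz":0,"claw":-1},
    {"rx":0,"ry":0,"rz":0,"tx":-0.5,"ty":0,"tz":0,"claw":-1},
  ],
)

```text
clock: 20.75
ee_pos: [533.9, -47.0, 121.2]
eef_rot: [2.209, 0.028, -2.208]
wrist_force: [1.5, 0.1, -2.1]
finger_gap: 0.247
```

>>> step_arm(
  motion=[
    {"rx":0,"ry":0,"rz":0,"tx":-0.5,"ty":0,"tz":0,"claw":-1},
    {"rx":0,"ry":0,"rz":0,"tx":-0.7,"ty":0,"tz":0,"claw":-1},
    {"rx":0,"ry":0,"rz":0,"tx":-1.5,"ty":0,"tz":0,"claw":-1},
    {"rx":0,"ry":0,"rz":0,"tx":-2,"ty":0,"tz":0,"claw":-1},
    {"rx":0,"ry":0,"rz":0,"tx":-2,"ty":0,"tz":0,"claw":-1},
  ],
)

```text
clock: 21.25
ee_pos: [533.5, -47.1, 188.5]
eef_rot: [2.208, 0.028, -2.209]
wrist_force: [0.2, 0.1, -1.6]
finger_gap: 0.248
```

```bash
python3 - <<'E'
from h import *
s=st();c=np.load("cradle.npy");up=c[:3]+[0,0,100]
print(delta(up,R.from_rotvec(c[3:]).as_matrix()))
# hook pose in hand: handle/shank from the wrist view
i=cams.camera_info("wrist");p,d=cams.capture("wrist");save("w5.png",p);P=cloud("w",d,i);R0=R.from_rotvec(s["eef_rot"]).as_matrix()
T=(P-s["ee_pos"])@R0
m=np.zeros(d.shape,bool);m[0:160,225:285]=1;m&=(abs(T[...,0]+21)<9)&(abs(T[...,2])<15)
t=T[m];print(len(t))
for lo in range(40,130,15):
    q=t[(t[:,1]>lo)&(t[:,1]<lo+15)]
    if len(q)>20: print(lo,np.percentile(q[:,0],10).round(1),q[:,2].mean().round(1))
P,d=cams.capture("side"); save("side5.png",P[130:340,180:440].repeat(2,0).repeat(2,1))
E
```

```text
t 21.25 p [533.5 -47.1 188.5] F [ 0.22  0.11 -1.64] gap 0.248 q6 [ 0.21  0.26 -0.26  0.   -1.05 -0.19]
(array([  2.8 , -23.67,   0.68]), array([-0.288,  0.   ,  0.   ]))
3188
40 -24.7 -0.4
55 -24.7 -0.4
70 -24.8 -0.3
85 -24.8 -0.3
100 -24.8 -0.3
115 -24.5 -0.4
```

View pics/side5.png

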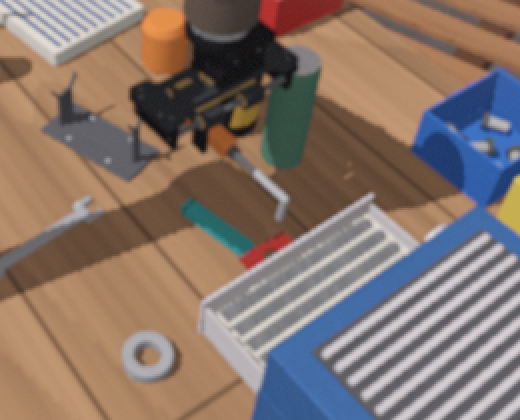

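The tray stands out with the hook clear and level in the hand, and the empty rest is visible. I carry the hook back.

>>> step_arm(
  motion=[
    {"rx":0,"ry":0,"rz":0,"tx":0,"ty":-4,"tz":0.1,"claw":-1},
    {"rx":0,"ry":0,"rz":0,"tx":0,"ty":-4,"tz":0.1,"claw":-1},
    {"rx":0,"ry":0,"rz":0,"tx":0,"ty":-4,"tz":0.1,"claw":-1},
    {"rx":0,"ry":0,"rz":0,"tx":0,"ty":-4,"tz":0.1,"claw":-1},
    {"rx":0,"ry":0,"rz":0,"tx":0,"ty":-4,"tz":0.1,"claw":-1},
  ],
)

```text
clock: 21.85
ee_pos: [522.8, 154.1, 186.6]
eef_rot: [2.207, 0.027, -2.21]
wrist_force: [0.6, -0.5, -1.4]
finger_gap: 0.253
```

>>> step_arm(
  motion=[
    {"rx":0,"ry":0,"rz":0,"tx":0,"ty":-2.7,"tz":0.1,"claw":-1},
    {"rx":0,"ry":0,"rz":0,"tx":0,"ty":-1,"tz":0.1,"claw":-1},
    {"rx":-0.144,"ry":0,"rz":0,"tx":0,"ty":0,"tz":0,"claw":-1},
    {"rx":-0.144,"ry":0,"rz":0,"tx":1,"ty":0,"tz":0,"claw":-1},
    {"rx":0,"ry":0,"rz":0,"tx":1,"ty":0,"tz":0,"claw":-1},
  ],
)

```text
clock: 22.35
ee_pos: [520.4, 189.2, 166.7]
eef_rot: [2.052, 0.323, -2.054]
wrist_force: [-0.3, -0.1, -0.5]
finger_gap: 0.248
```

>>> step_arm(
  motion=[
    {"rx":0,"ry":0,"rz":0,"tx":0,"ty":0,"tz":0,"claw":-1},
    {"rx":0,"ry":0,"rz":0,"tx":0,"ty":0,"tz":0,"claw":-1},
    {"rx":0,"ry":0,"rz":0,"tx":0,"ty":0,"tz":0,"claw":-1},
  ],
)

```text
clock: 22.65
ee_pos: [521.1, 189.5, 167.8]
eef_rot: [2.054, 0.323, -2.053]
wrist_force: [0.2, 0.7, -0.9]
finger_gap: 0.249
```

```bash
python3 - <<'E'
from h import *
s=st();c=np.load("cradle.npy");print(delta(c[:3],R.from_rotvec(c[3:]).as_matrix()))
E
```

```text
t 22.65 p [521.1 189.5 167.8] F [ 0.24  0.72 -0.87] gap 0.249 q6 [ 0.64  0.31 -0.25  0.   -1.01 -0.33]
(array([10.73,  0.  ,  0.04]), array([-0.001, -0.001,  0.   ]))
```

>>> step_arm(
  motion=[
    {"rx":0,"ry":0,"rz":0,"tx":2,"ty":0,"tz":0.04,"claw":-1},
    {"rx":0,"ry":0,"rz":0,"tx":2,"ty":0,"tz":0,"claw":-1},
    {"rx":0,"ry":0,"rz":0,"tx":2,"ty":0,"tz":0,"claw":-1},
    {"rx":0,"ry":0,"rz":0,"tx":1,"ty":0,"tz":0,"claw":-1},
    {"rx":0,"ry":0,"rz":0,"tx":0.7,"ty":0,"tz":0,"claw":-1},
  ],
)

```text
clock: 23.15
ee_pos: [520.6, 189.5, 90.2]
eef_rot: [2.053, 0.323, -2.053]
wrist_force: [-0.5, -0.0, -1.7]
finger_gap: 0.249
```

>>> step_arm(
  motion=[
    {"rx":0,"ry":0,"rz":0,"tx":0.7,"ty":0,"tz":0,"claw":-1},
    {"rx":0,"ry":0,"rz":0,"tx":0.7,"ty":0,"tz":0,"claw":-1},
    {"rx":0,"ry":0,"rz":0,"tx":0.7,"ty":0,"tz":0,"claw":-1},
    {"rx":0,"ry":0,"rz":0,"tx":0.5,"ty":0,"tz":0,"claw":-1},
    {"rx":0,"ry":0,"rz":0,"tx":0.2,"ty":0,"tz":0,"claw":-1},
  ],
)

```text
clock: 23.65
ee_pos: [520.2, 189.4, 62.0]
eef_rot: [2.052, 0.324, -2.053]
wrist_force: [0.3, -0.1, -0.8]
finger_gap: 0.253
```

>>> step_arm(
  motion=[
    {"rx":0,"ry":0,"rz":0,"tx":0.1,"ty":0,"tz":0,"claw":-1},
    {"rx":0,"ry":0,"rz":0,"tx":0,"ty":0,"tz":0,"claw":-1},
    {"rx":0,"ry":0,"rz":0,"tx":0,"ty":0,"tz":0,"claw":-1},
  ],
)

```text
clock: 23.95
ee_pos: [520.6, 189.6, 61.8]
eef_rot: [2.053, 0.324, -2.052]
wrist_force: [0.1, 0.0, -1.4]
finger_gap: 0.247
```

```bash
python3 - <<'E'
from h import *
s=st();c=np.load("cradle.npy");print(delta(c[:3],R.from_rotvec(c[3:]).as_matrix()),s["wrist_torque"])
E
```

```text
t 23.95 p [520.6 189.6  61.8] F [ 0.07  0.01 -1.42] gap 0.247 q6 [ 0.64  0.44 -0.37  0.   -0.76 -0.33]
(array([ 0.13,  0.03, -0.  ]), array([ 0.   , -0.001,  0.   ])) [ 0.07136334 -0.03017454  0.04004011]
```

>>> step_arm(
  motion=[
    {"rx":0,"ry":0,"rz":0,"tx":0.1,"ty":0,"tz":0,"claw":-1},
    {"rx":0,"ry":0,"rz":0,"tx":0,"ty":0,"tz":0,"claw":-1},
    {"rx":0,"ry":0,"rz":0,"tx":0,"ty":0,"tz":0,"claw":0.4},
    {"rx":0,"ry":0,"rz":0,"tx":0,"ty":0,"tz":0,"claw":0.4},
    {"rx":0,"ry":0,"rz":0,"tx":0,"ty":0,"tz":0,"claw":0.4},
  ],
)

```text
clock: 24.45
ee_pos: [520.6, 189.7, 60.8]
eef_rot: [2.053, 0.324, -2.052]
wrist_force: [-0.5, 0.6, -0.7]
finger_gap: 0.434
```

>>> step_arm(
  motion=[
    {"rx":0,"ry":0,"rz":0,"tx":0,"ty":0,"tz":0,"claw":0.4},
    {"rx":0,"ry":0,"rz":0,"tx":0,"ty":0,"tz":0,"claw":0.4},
    {"rx":0,"ry":0,"rz":0,"tx":0,"ty":0,"tz":0,"claw":0.4},
  ],
)

```text
clock: 24.75
ee_pos: [520.4, 189.6, 60.6]
eef_rot: [2.053, 0.324, -2.052]
wrist_force: [0.6, -0.4, 0.4]
finger_gap: 0.665
```

>>> step_arm(
  motion=[
    {"rx":0,"ry":0,"rz":0,"tx":-1,"ty":0,"tz":0,"claw":0.4},
    {"rx":0,"ry":0,"rz":0,"tx":-3,"ty":0,"tz":0,"claw":0.4},
    {"rx":0,"ry":0,"rz":0,"tx":-4,"ty":0,"tz":0,"claw":0.4},
    {"rx":0,"ry":0,"rz":0,"tx":-4,"ty":0,"tz":0,"claw":0.4},
    {"rx":0,"ry":0,"rz":0,"tx":-4,"ty":0,"tz":0,"claw":0.4},
  ],
)

```text
clock: 25.25
ee_pos: [520.2, 189.4, 223.1]
eef_rot: [2.053, 0.324, -2.052]
wrist_force: [0.1, 0.3, -0.1]
finger_gap: 0.701
```

>>> step_arm(
  motion=[
    {"rx":0,"ry":0,"rz":0,"tx":0,"ty":-3,"tz":0,"claw":0.4},
    {"rx":0,"ry":0,"rz":0,"tx":0,"ty":-3,"tz":0,"claw":0.4},
    {"rx":0,"ry":0,"rz":0,"tx":0,"ty":0,"tz":0,"claw":0.4},
    {"rx":0,"ry":0,"rz":0,"tx":0,"ty":0,"tz":0,"claw":0.4},
    {"rx":0,"ry":0,"rz":0,"tx":0,"ty":0,"tz":0,"claw":0.4},
  ],
)

```text
clock: 25.75
ee_pos: [501.9, 246.0, 220.7]
eef_rot: [2.052, 0.323, -2.053]
wrist_force: [0.1, -0.6, 0.2]
finger_gap: 0.698
```

```bash
python3 look.py w6.png; python3 - <<'E'
from h import *
import pickle
i=pickle.load(open("w6.png.pkl","rb"));d=np.load("w6.png.npy");P=cloud("w",d,i)
p=cv2.imread("pics/w6.png");hsv=cv2.cvtColor(p,cv2.COLOR_BGR2HSV).astype(int);H,S=hsv[...,0],hsv[...,1]
m=(H>3)&(H<20)&(S>160)&(abs(P[...,2]-90)<6);m[:,:200]=0;m[:,300:]=0;m[212:]=0
t=P[m];rc=cv2.minAreaRect(t[:,:2].astype(np.float32));print(len(t),np.median(t[:,2]),rc)
p2,d2=cams.capture("side");B=cloud("side",d2);h=cv2.cvtColor(p2,cv2.COLOR_RGB2HSV).astype(int)
red=((h[...,0]<6)|(h[...,0]>174))&(h[...,1]>150)&(abs(B[...,2]-110)<10)&(B[...,1]<-100)&(B[...,1]>-320)
print("tab y range",np.percentile(B[red][:,1],[1,99]))
E
```

```text
t 25.75 p [501.9 246.  220.7] F [ 0.05 -0.6   0.18] gap 0.698 q6 [ 0.75  0.27 -0.16  0.   -1.14 -0.43]
grip 0.65 [250.9 130.6] [520.9 193.3  92. ]
hook 0.78 [252.1 148.6] [514.5 209.3  92. ]
top 5699 92.331223419438 ((632.1432495117188, 212.85153198242188), (257.6942138671875, 169.75900268554688), 14.689098358154297)
2429 92.02265469030516 ((514.2450561523438, 209.5090789794922), (21.694406509399414, 116.08326721191406), 18.09712028503418)
tab y range [-172.56479588 -154.26657061]
```

View pics/w6.png

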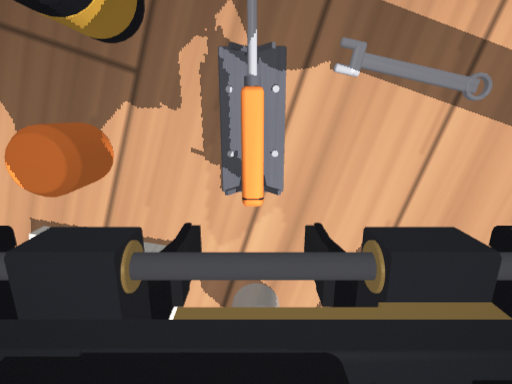

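The hook lies back in its rest, with the handle centre at (514.2, 209.5) against (514.2, 209.8) before. The tab's front edge is at y=-154, about 85 mm out.

```bash
python3 -c "
from h import *
print(r.finish_job());st()"
```

```text
the job is handed in; nothing more can be done
None
the job is handed in; nothing more can be done
```

The tray is out against its stop, the hook is back in its rest, and I handed the job in at about 26 s. The hand-in gives no verdict, so what follows rests on my own checks.

- **Pull:** The tip took up the tray at about 5 N of drag. I felt the stop after about 85 mm of travel and held about 15 N there for 0.7 s without movement. The highest wrist force read along the pull was 16.6 N, or about 17 N in all. That was read at the end of each call, so short peaks in between were not seen.
- **Hook:** Its handle is within 0.3 mm and 0.2° of where it began, level with the tip down.
- **Tray:** The tab's front edge moved from y = -240 to -154 mm. That agrees with the travel I felt.
- **Other things:** The ones in the last wrist picture look unmoved. I did not measure each of them.
- **Failures along the way:** The first batch of moves was refused for missing keys, and nothing moved. The last state read, after hand-in, returned no data. Neither affected the job, and no check disagreed.

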